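# Gauge a stool spindle with the thread comb leaf

### The job

Find the stool spindle's thread: take the comb leaf with the coarse teeth, lay it on the stand's ledge and gently seat its teeth in the spindle's threads near the middle of the spindle, feeling for the grooves without forcing the teeth against the crests. With the leaf fully home and flat along its whole edge, press it steadily and lightly against the spindle (about 10 newtons) for a second to check it, then let go and leave it seated there, and leave everything else where it is.

Things in the scene. Friction and masses are not known exactly. Their poses are not given: they have to be found in the camera images.
- coarse_leaf: the comb leaf to use, about 140 g: flat steel plate 44 mm (its x) by 54 mm (its y), 6 mm thick, lying on the bench; along its +x edge 6 square teeth, 8 mm apart centre to centre, 2.5 mm wide, sticking out 4 mm. A black plastic grip block 24 mm (x) by 14 mm (y) by 36 mm high stands on the plate. Origin at the centre of the plate's underside, x towards the teeth, z up
- coarse_leaf_grip (a point): centre of the coarse leaf's grip block: 10 mm behind (-x) the plate's centre and 24 mm above the leaf's underside; the block's top is 42 mm above the underside, its two gripping sides face +y and -y. Same axes as the leaf
- coarse_leaf_edge (a point): middle of the coarse leaf's straight front edge between the teeth (the tooth tips stand 4 mm further in +x): 22 mm ahead (+x) of the plate's centre, 32 mm ahead of the grip block's centre, at half the plate's thickness. Same axes as the leaf
- cradle: horizontal steel stool spindle and the two saddles that hold it fast on a fixed stand. Origin on the spindle's axis midway between the saddles, 30 mm above the bench; y along the spindle, z up, +x is the way the leaf is pushed to meet the spindle. Saddles 44 mm wide (x), 20 mm thick, centred at y = -74 and 74 mm, tops 11 mm above the axis. It does not give
- spindle_side (a point): point on the cradle 16 mm from its origin in -x, where the crests' line faces the leaf. Square thread: crests 32 mm across, 4 mm wide, 8 mm apart, grooves between them 4 mm wide, 5 mm deep, over about y = -46 to 46 mm. Where crests and grooves fall along y differs every time, is not in this pose and must be felt or seen. Fully home the leaf's edge is here; with teeth stopped on crests it is 4 mm short (-x). Cradle axes
- ledge_top (a point): centre of the top of the stand's flat, slippery white plastic ledge (friction about 0.15), 62 mm from the cradle's origin in -x and 3 mm below it (27 mm above the bench); the ledge is 86 mm (x) by 130 mm (y), ending 3 mm short of the crests. A leaf lying on it has its plate at the height of the spindle's axis. Cradle axes
- fine_leaf_grip (a point): another comb leaf, not to be used: same grip block, materials, depth and thickness, but a narrower plate, 32 mm along its edge instead of 54 mm, with 6 teeth only 5 mm apart, 2.5 mm wide. This point is the centre of its grip block
- bottle_mid (a point): amber glass bottle, 54 mm across, 110 mm high, standing; its middle
- beaker_mid (a point): glass beaker, 70 mm across, 85 mm high, standing; its middle
- nut_mid (a point): the stool's round steel nut, a ring 52 mm across and 22 mm high lying on the bench; its middle
- stopper_mid (a point): small rubber stopper, 32 mm across, 26 mm high, standing; its middle
Mind the look-alikes: they are no part of the job. Leave any green or pink look-alike of the coarse_leaf alone.

How it is judged:
By the outcome, as a careful person would: the job done as asked, in the order asked, and still so for the second after the job is handed in, with the robot touching nothing.
It also fails if it takes over 61 s, if anything falls off the work surface, if the arm or the gripper's body presses on something with over 40 N, if the wrist force passes 120 N, or if a joint passes its speed limit or range.

### The arm

A 7-joint arm with a two-finger parallel gripper is mounted at the origin on the work surface. World frame = base frame: x ahead of the robot, y to its left, z up, the work surface at z = 0. Lengths are in m, angles in rad, forces in N, time in s.
With the tool pointing down it reaches from about 0.4 to 0.85 m from the base axis. Payload 10.4 kg.
Tool frame: the origin (TCP) lies midway between the tips of the shut fingers; the grasp point (between the pads) lies 19 mm behind it; z points along the fingers, x is the direction in which the jaws open and shut, and the axes are right-handed (so a half turn about z gives the same grasp; the last joint's range is limited). The gripper opens to 85 mm and grips with 20 to 120 N. Pads are 22 mm wide; open, the fingers measure 114 mm over their backs; the gripper's body (76 mm by 85 mm) begins 54 mm behind the grasp point. The pads swing forward as they close: fully open they stand 13 mm farther back than shut.
Start: joints at [1.258, 0.332, -0.065, 1.46, 0.022, 1.35, -0.088], TCP at [0.179, -0.599, 0.231] pointing down, gripper open.
Joint ranges: [-2.6, 2.6], [-0.5, 2.12], [-1.47, 1.34], [0.16, 2.42], [-1.27, 4.41], [0.06, 2.06], [-2.6, 2.6]. Speed limits (rad/s): [2.22, 2.22, 2.79, 2.79, 3.14, 3.14, 3.14].

### API

Orientations are given as a unit quaternion [x, y, z, w].
In Python, from workcell import monitor, eyes, ticket, models gives the robot as it stands.
- The arm moves only by the tool servo_tool, never from a script. Its argument "motion" is a list of rows, each a list of 7 numbers: the opening, from 0 (shut) to 1 (fully open), then the shift along the tool's x, y, z in m, then the turn, a rotation vector about the tool's x, y, z in degrees. In form: [[fingers, tx, ty, tz, rx, ry, rz], ...]. A call has 1 to 20 rows; each row is the pose to reach, as a shift and turn from the pose commanded when the call began, along the tool's axes at that moment; what a row does not reach only later rows make up. A row lasts 1/8 s, in which the tool goes at most 62.5 mm and 10.7 degrees, less where a joint would pass 70% of its speed; a pose out of reach is approached as far as the arm can. A call with a gripper value outside its range is refused whole. The fingers move at their own pace and stop on an object; "grip_force" is the grip in N (left out, the last holds). Time passes only in rows, so rows that repeat a pose let the fingers close. It gives the time, the measured TCP pose, the force and the opening at its end, in the units of the state.
- monitor.get_obs(): the state, without advancing time (a new reading comes with each control period).
- eyes.camera(name): name is "side" or "top" or "wrist"; returns (picture, depth): 400x640x3 uint8, blue, green, red; 400x640 float32, m along the optical axis (not along the pixel's ray), 0 where there is no reading.
- eyes.camera_info(name): a dict with "intrinsics" (3x3 intrinsics, pixels), "k1" (the pictures are not rectified: a ray, as slopes to the right and down, at radius r is drawn at 1 + k1 r^2 times it, then the intrinsics apply), "extrinsics" (4x4, takes a point from world to camera coordinates); the wrist camera has in their place "tool_from_camera" (4x4, takes a point from camera to tool coordinates, whose origin is the TCP and whose axes are the tool frame's). Camera axes: x right, y down, z forward; pixel columns grow to the right and rows downward; lengths in m; the calibration is good to about 2 mm. A picture is of the moment at which its call begins: read the wrist's pose just before it. camera_info takes no time and is no camera call.
- ticket.hand_in(): hands the job in, once; it reports no verdict.
Trained networks look in the newest picture that a camera, given by its name, has taken for a name from the list of things; names that differ only in an ending like _2 or _b are one class to them, and where a whole thing is asked for, a point or a joint stands for the part that bears it (a point fixed in the world has none). Each returns a list of dicts, best first, with "confidence" (0 to 1); they miss things now and then, are a little off and sometimes report something else, mostly with a low value. They report only what shows in the picture. A call takes as long as a camera call. They do not tell look-alikes from the thing itself.
- models.boxes_of(camera, thing): "point" ([x, y, z] in m, in the coordinates of the camera as it stood for that picture, good to about 4 mm: the middle of the surface that is visible of it).
The state is a dict: "clock": time; "joint_pos": joint angles; "joint_velocities": joint speeds; "tau": joint torques, N m; "position": TCP position; "ee_rot": TCP orientation; "ft_force": force on the tool from outside, world axes, zero at the start; "torque": the same for the moment, N m; "grip_width": opening from 0.0 (shut) to 1.0 (fully open).
Only numpy, scipy, OpenCV 4.12 (cv2) and the standard library are available. Lean on these libraries where they do the work, as an engineer would, in place of code of your own. Each camera call takes 0.05 s, during which the arm holds its last target. There are 200 camera calls.

## Working session

There is one attempt and no reset: what is moved stays moved. The work goes in short steps, Python scripts to look and compute and a tool call to move; the robot and the scene stay as the last step left them, time stands still between calls to the robot, and variables do not carry over. Pictures are saved under pics/ and viewed, about 8 in all and at most 12, crops included, and the job is handed in when it is done.

Besides the shell and the picture viewer there is one more tool, called after "Call:" by a JSON object that holds its "method" and its "body", one argument or row to a line. servo_tool: Moves the arm, as the interface text tells. Its arguments: {"type":"object","properties":{"motion":{"type":"array"},"grip_force":{"type":"number"}},"required":["motion"]}

```bash
ls; mkdir -p pics
cat > h.py <<'E'
import numpy as np, cv2
from workcell import monitor, eyes, ticket, models
from scipy.spatial.transform import Rotation as R
def T_wc(name,obs=None):
    i=eyes.camera_info(name)
    if 'extrinsics' in i: return np.linalg.inv(np.array(i['extrinsics']))
    T=np.eye(4);T[:3,:3]=R.from_quat(obs['ee_rot']).as_matrix();T[:3,3]=obs['position']
    return T@np.array(i['tool_from_camera'])
def cloud(name,depth,obs=None):
    i=eyes.camera_info(name);K=np.array(i['intrinsics']);k=i['k1']
    v,u=np.mgrid[0:400,0:640]
    x=(u-K[0,2])/K[0,0];y=(v-K[1,2])/K[1,1];xd,yd=x.copy(),y.copy()
    for _ in range(8):
        s=1+k*(x*x+y*y);x=xd/s;y=yd/s
    P=np.stack([x*depth,y*depth,depth],-1);T=T_wc(name,obs)
    return P@T[:3,:3].T+T[:3,3]
def proj(name,p,obs=None):
    i=eyes.camera_info(name);K=np.array(i['intrinsics'])
    T=np.linalg.inv(T_wc(name,obs));q=T[:3,:3]@np.array(p)+T[:3,3];x,y=q[:2]/q[2];s=1+i['k1']*(x*x+y*y)
    return K[0,0]*x*s+K[0,2],K[1,1]*y*s+K[1,2]
E
cat > a.py <<'E'
from h import *
np.set_printoptions(precision=4,suppress=True)
o=monitor.get_obs();print(o)
for n in ['top','side']:
    im,d=eyes.camera(n);cv2.imwrite(f'pics/{n}0.png',im);np.savez(f'{n}0.npz',im=im,d=d)
    T=T_wc(n)
    for t in ['coarse_leaf','coarse_leaf_grip','coarse_leaf_edge','cradle','spindle_side','ledge_top','fine_leaf_grip','bottle_mid','beaker_mid','nut_mid','stopper_mid']:
        if n=='side' and t[:4]!='coar':continue
        for b in models.boxes_of(n,t)[:4]:
            p=T[:3,:3]@b['point']+T[:3,3];print(n,t,round(b['confidence'],2),p,np.round(proj(n,p)))
E
python3 a.py
```

```text
pics
{'clock': 0.0, 'joint_pos': array([ 1.2584,  0.3329, -0.0647,  1.461 ,  0.0216,  1.3499, -0.0885]), 'joint_velocities': array([-0.0014, -0.0002,  0.0003, -0.0004, -0.0012,  0.0002,  0.001 ]), 'tau': array([ -0.0003, -62.5442,   0.0492, -39.1598,   0.0162,   0.0099,
        -0.0001]), 'position': array([ 0.1785, -0.5986,  0.2305]), 'ee_rot': array([ 0.8018, -0.5976, -0.0006, -0.0004]), 'ft_force': array([-0.1091,  0.2609,  0.0473]), 'torque': array([ 0.0378, -0.0223,  0.0401]), 'grip_width': 0.9968944380753832}
top coarse_leaf 0.9 [0.3866 0.2812 0.0044] [225. 269.]
top coarse_leaf 0.66 [0.4972 0.2244 0.0089] [245. 226.]
top coarse_leaf 0.62 [0.506  0.3359 0.0068] [204. 224.]
top coarse_leaf_grip 0.91 [0.5025 0.3376 0.0122] [202. 225.]
top coarse_leaf_grip 0.8 [0.5007 0.222  0.0125] [246. 225.]
top coarse_leaf_grip 0.59 [0.3839 0.2817 0.0097] [224. 270.]
top coarse_leaf_edge 0.82 [0.387  0.2789 0.0081] [225. 269.]
top coarse_leaf_edge 0.78 [0.5035 0.3332 0.0075] [205. 225.]
top coarse_leaf_edge 0.68 [0.4963 0.2198 0.0038] [248. 226.]
top cradle 0.98 [ 0.6412 -0.0188  0.0474] [337.
[... 308 characters left out ...]
d 0.72 [ 0.6822 -0.2989  0.0479] [445. 148.]
top nut_mid 0.69 [0.3683 0.0746 0.0239] [303. 275.]
top stopper_mid 0.66 [ 0.6431 -0.018   0.0369] [336. 166.]
side coarse_leaf 0.79 [0.4992 0.3419 0.007 ] [236. 314.]
side coarse_leaf 0.77 [0.3779 0.287  0.0072] [305. 329.]
side coarse_leaf 0.57 [0.4886 0.2358 0.0081] [279. 282.]
side coarse_leaf_grip 0.88 [0.3724 0.2849 0.0007] [308. 332.]
side coarse_leaf_grip 0.86 [0.5018 0.3415 0.0031] [235. 314.]
side coarse_leaf_grip 0.84 [0.4845 0.2343 0.0061] [281. 283.]
side coarse_leaf_edge 0.88 [0.3756 0.2863 0.0108] [306. 328.]
side coarse_leaf_edge 0.7 [0.5014 0.3399 0.0065] [236. 313.]
side coarse_leaf_edge 0.56 [ 0.4846  0.232  -0.0011] [282. 285.]
```

Run:
```python
import cv2
im=cv2.imread('pics/top0.png')
cv2.imwrite('pics/v1.png',cv2.resize(im[120:310,170:470],(800,507),interpolation=cv2.INTER_CUBIC))
```

```text
(no output)
```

View pics/v1.png

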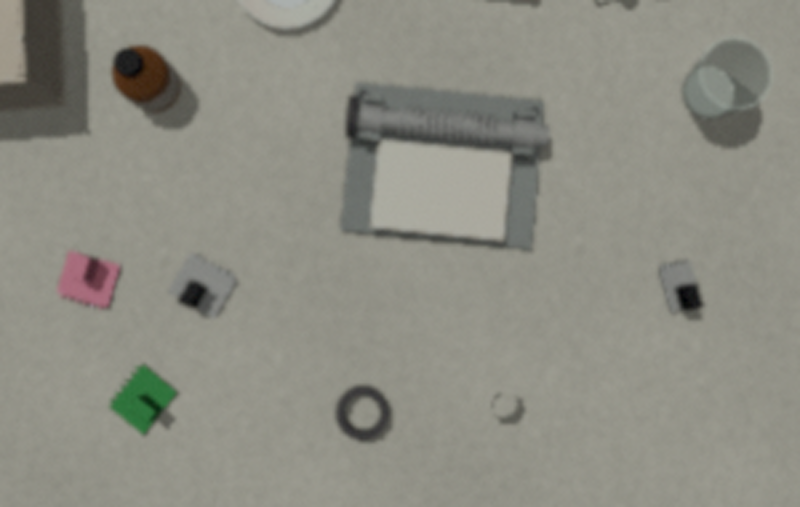

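The view shows the grey coarse leaf at about (246,227) px, with teeth to the upper right. The pink and green decoys are to its left and the fine leaf is at (427,227). The cradle is at about (337,165), with the ledge on its near side.

```bash
cat > b.py <<'E'
from h import *
np.set_printoptions(precision=4,suppress=True)
z=np.load('top0.npz');C=cloud('top',z['d']);im=z['im'].astype(int)
c0=T_wc('top');print('cam',c0[:3,3])
print('bench z',np.median(C[240:260,280:400,2]))
# ledge: bright & low sat
m=np.zeros((400,640),bool);m[165:215,295:375]=1
L=m&(im.min(2)>165)&(abs(C[...,2]-.027)<.012)
p=C[L];print('ledge',L.sum(),p.mean(0))
r=cv2.minAreaRect((p[:,:2]*1000).astype(np.float32));print(r)
S=m.copy();S[:]=0;S[150:185,295:385]=1
S&=(C[...,2]>.034);p=C[S];print('spindle',S.sum(),p.mean(0),p[:,2].max())
r=cv2.minAreaRect((p[:,:2]*1000).astype(np.float32));print(r)
G=np.zeros_like(S);G[210:245,228:265]=1
for nm,mm in(('plate+',G&(im.max(2)-im.min(2)<40)&(C[...,2]>.003)),('grip',G&(C[...,2]>.025)),('dark',G&(im.max(2)<60))):
    p=C[mm];print(nm,mm.sum(),p.mean(0));print(cv2.minAreaRect((p[:,:2]*1000).astype(np.float32)))
E
python3 b.py
```

```text
cam [0.4693 0.0318 0.9833]
bench z 0.0009472385433894059
ledge 0 [nan nan nan]
((0.0, 0.0), (0.0, 0.0), 0.0)
spindle 813 [ 0.6392 -0.0164  0.0548] 0.9833217886797955
((564.297607421875, -9.649169921875), (195.44940185546875, 198.86705017089844), 82.74124908447266)
plate+ 469 [0.4953 0.2209 0.0216]
((492.7155456542969, 151.70452880859375), (240.98953247070312, 89.58583068847656), 88.47553253173828)
grip 68 [0.486  0.2135 0.11  ]
((484.3597412109375, 135.11143493652344), (207.55227661132812, 22.944915771484375), 88.0367660522461)
dark 57 [0.4854 0.2236 0.0542]
((483.0009460449219, 134.0255126953125), (205.2909393310547, 20.279815673828125), 88.03019714355469)b.py:9: RuntimeWarning: Mean of empty slice.
  p=C[L];print('ledge',L.sum(),p.mean(0))
  ret = um.true_divide(
```

Run:
```python
from h import *
np.set_printoptions(precision=4,suppress=True)
i=eyes.camera_info('wrist');print(i)
o=monitor.get_obs();M=R.from_quat(o['ee_rot']).as_matrix();print(M)
for h,p in((85,(.53,-.02,.25)),):
    x=np.array([np.cos(np.radians(h)),np.sin(np.radians(h)),0]);z=np.array([0,0,-1.]);M2=np.stack([x,np.cross(z,x),z],1)
    print(M.T@(np.array(p)-o['position']),np.degrees(R.from_matrix(M.T@M2).as_rotvec()))
    T=np.eye(4);T[:3,:3]=M2;T[:3,3]=p;T=T@np.array(i['tool_from_camera']);print(T)
```

```text
{'intrinsics': array([[349.9404,   0.    , 315.1272],
       [  0.    , 349.9404, 203.5368],
       [  0.    ,   0.    ,   1.    ]]), 'k1': -0.045376460411682126, 'tool_from_camera': array([[ 1.    , -0.0005,  0.0005, -0.0001],
       [ 0.0003,  0.9635,  0.2679, -0.0683],
       [-0.0007, -0.2679,  0.9635, -0.1423],
       [ 0.    ,  0.    ,  0.    ,  1.    ]])}
[[ 0.2858 -0.9583  0.0001]
 [-0.9583 -0.2858 -0.0001]
 [ 0.0001 -0.0001 -1.    ]]
[-0.4544 -0.5022 -0.0187] [   0.0085   -0.0062 -158.3934]
[[ 0.0875  0.9597  0.2669  0.4619]
 [ 0.9962 -0.0845 -0.0228 -0.0142]
 [ 0.0007  0.2679 -0.9635  0.3923]
 [ 0.      0.      0.      1.    ]]
```

Call:
{"method": "servo_tool", "body": {
  "motion": [
    [1, -0.0275, -0.0344, 0, 0, 0, -10],
    [1, -0.055, -0.0688, 0, 0, 0, -20],
    [1, -0.0825, -0.1031, 0, 0, 0, -30],
    [1, -0.11, -0.1375, 0, 0, 0, -40],
    [1, -0.1375, -0.1719, 0, 0, 0, -50],
    [1, -0.165, -0.2063, 0, 0, 0, -60],
    [1, -0.1925, -0.2406, 0, 0, 0, -70],
    [1, -0.22, -0.275, 0, 0, 0, -80],
    [1, -0.2475, -0.3094, 0, 0, 0, -90],
    [1, -0.275, -0.3438, 0, 0, 0, -100],
    [1, -0.3025, -0.3781, 0.01, 0, 0, -110],
    [1, -0.33, -0.4125, 0.02, 0, 0, -120],
    [1, -0.3575, -0.4469, 0.03, 0, 0, -130],
    [1, -0.385, -0.4813, 0.04, 0, 0, -140],
    [1, -0.4125, -0.5156, 0.05, 0, 0, -150],
    [1, -0.44, -0.55, 0.06, 0, 0, -158.4],
    [1, -0.44, -0.55, 0.06, 0, 0, -158.4],
    [1, -0.44, -0.55, 0.06, 0, 0, -158.4],
    [1, -0.44, -0.55, 0.06, 0, 0, -158.4]
  ]
}}

```text
clock: 3.18
position: [0.5798, -0.0216, 0.1716]
ee_rot: [0.738, 0.675, -0.0, 0.001]
ft_force: [0.6, -0.5, 0.5]
grip_width: 0.998
```

Run:
```python
from h import *
np.set_printoptions(precision=4,suppress=True)
o=monitor.get_obs();im,d=eyes.camera('wrist');np.savez('w1.npz',im=im,d=d,p=o['position'],q=o['ee_rot']);print(o['joint_pos'],o['position'])
cv2.imwrite('pics/w1.png',cv2.resize(im,(800,500),interpolation=cv2.INTER_CUBIC))
```

```text
[ 0.5809  0.3724 -0.7665  1.6303  0.2706  1.2481  1.243 ] [ 0.5798 -0.0216  0.1716]
```

View pics/w1.png

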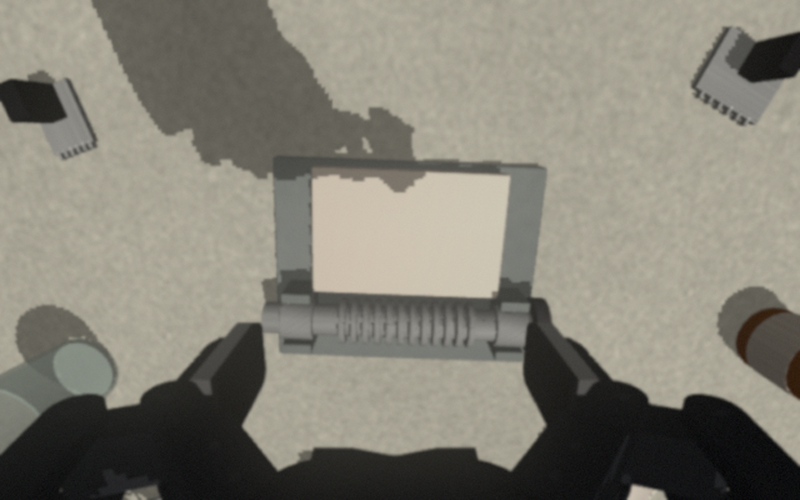

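The wrist view shows the ledge, with the thread crests at about x 340–475, y 300–345 (view px). The coarse leaf is top right with its teeth facing the spindle, and the fine leaf is top left.

```bash
cat > c.py <<'E'
from h import *
np.set_printoptions(precision=4,suppress=True)
z=np.load('w1.npz');o={'position':z['p'],'ee_rot':z['q']};im=z['im'];C=cloud('wrist',z['d'],o)
h,s,v=[x.astype(int) for x in cv2.split(cv2.cvtColor(im,cv2.COLOR_BGR2HSV))]
m=np.zeros((400,640),np.uint8);m[134:240,240:415]=1
L=(m>0)&(abs(C[...,2]-.027)<.004);L=cv2.morphologyEx(L.astype(np.uint8),cv2.MORPH_OPEN,np.ones((5,5)))>0
p=C[L];print('ledge',L.sum(),p.mean(0),p.std(0),cv2.minAreaRect((p[:,:2]*1000).astype(np.float32)))
S=np.zeros_like(L);S[230:290,205:445]=1;S&=(C[...,2]>.036)&(C[...,2]<.05)
p=C[S];print('sp',S.sum(),p.mean(0),p.max(0),p.min(0))
print('bench',np.median(C[20:60,350:500,2]))
# leaf dark/plate
W=np.zeros_like(L);W[10:115,540:640]=1
P=W&(abs(C[...,2]-.006)<.003)&(C[...,2]>.0035);p=C[P];print('plate',P.sum(),p.mean(0),cv2.minAreaRect((p[:,:2]*1000).astype(np.float32)))
cv2.imwrite('pics/v3.png',cv2.resize(im[225:295,255:400],(800,386),interpolation=cv2.INTER_CUBIC))
E
python3 c.py
```

```text
ledge 15203 [ 0.5776 -0.0123  0.0267] [0.0251 0.037  0.0007] ((579.657470703125, -12.356819152832031), (129.81134033203125, 86.54486083984375), 82.67402648925781)
sp 6208 [ 0.6384 -0.0214  0.041 ] [0.6729 0.0791 0.048 ] [ 0.6085 -0.118   0.036 ]
bench -0.00033946522357919395
plate 2643 [0.4959 0.2193 0.0055] ((495.63140869140625, 223.9313201904297), (56.04309844970703, 49.13471603393555), 58.455223083496094)
```

View pics/v3.png

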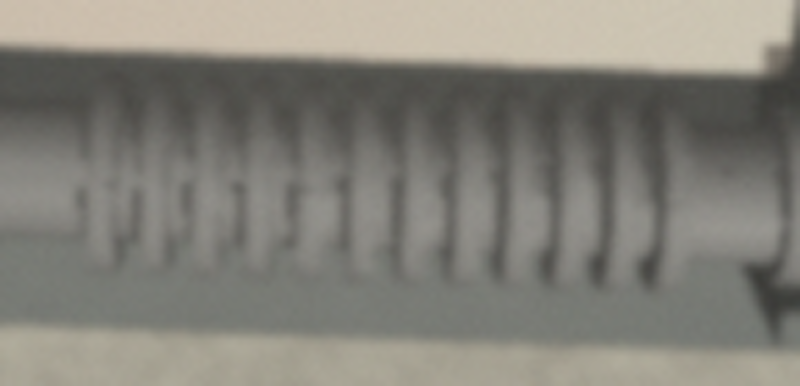

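```bash
cat >> c.py <<'E'
print('----')
i=eyes.camera_info('wrist')
def fit(sel,ax):
    q=C[sel]; return q
Lu=L.astype(np.uint8)
# ledge edges: per column first/last row; per row first/last col
cols=range(262,398)
far=np.array([C[np.where(L[:,c])[0][-1],c] for c in cols]);near=np.array([C[np.where(L[:,c])[0][0],c] for c in cols])
for e in(far,near):
    a=cv2.fitLine((e[:,:2]*1000).astype(np.float32),cv2.DIST_HUBER,0,.01,.01).ravel();print('edge heading y',np.degrees(np.arctan2(a[1],a[0]))%180,a[2:])
rows=range(150,225)
for k in(0,-1):
    e=np.array([C[r,np.where(L[r])[0][k]] for r in rows]);a=cv2.fitLine((e[:,:2]*1000).astype(np.float32),cv2.DIST_HUBER,0,.01,.01).ravel();print('side heading x',np.degrees(np.arctan2(a[1],a[0])),a[2:])
th=np.radians(-7.3);O=np.array([.5797,-.0124,.030])+.062*np.array([np.cos(th),np.sin(th),0])
ex=np.array([np.cos(th),np.sin(th),0]);ey=np.array([-np.sin(th),np.cos(th),0]);print('O',O)
ys=np.arange(-.05,.0501,.0005);g=cv2.cvtColor(im,cv2.COLOR_BGR2GRAY).astype(np.float32)
for phi in(0,20,-20,-45,30):
    f=np.radians(phi);r=.016
    uv=np.array([proj('wrist',O+ex*r*np.sin(f)+[0,0,r*np.cos(f)]+ey*y,o) for y in ys],np.float32)
    pr=cv2.remap(g,uv[:,0].reshape(1,-1),uv[:,1].reshape(1,-1),cv2.INTER_LINEAR).ravel()
    k=(abs(ys)<.044);w=pr-cv2.GaussianBlur(pr.reshape(1,-1),(0,0),16).ravel()
    a=(w[k]*np.exp(-2j*np.pi*ys[k]/.008)).mean();print(phi,'crest y mm mod 8',(-np.angle(a)/2/np.pi*8)%8,abs(a))
    D=cv2.remap(C[...,2].astype(np.float32),uv[:,0].reshape(1,-1),uv[:,1].reshape(1,-1),cv2.INTER_NEAREST).ravel()
    w=D-cv2.GaussianBlur(D.reshape(1,-1),(0,0),16).ravel();a=(w[k]*np.exp(-2j*np.pi*ys[k]/.008)).mean();print('   depth phase',(-np.angle(a)/2/np.pi*8)%8,abs(a)*1000)
E
python3 c.py|sed -n '/----/,$p'
```

```text
----
edge heading y 82.53897 [622.1627 -12.8078]
edge heading y 82.627594 [537.6104  -2.2638]
side heading x -7.9693933 [572.1857 -76.0483]
side heading x -7.567937 [585.2033  51.5095]
O [ 0.6412 -0.0203  0.03  ]
0 crest y mm mod 8 6.611441117155758 7.268770179193395
   depth phase 5.596150849576274 1.7100201788753282
20 crest y mm mod 8 5.742016203915012 8.070478060944641
   depth phase 5.054871152688415 7.324368740787421
-20 crest y mm mod 8 6.284609405354568 7.313922121186799
   depth phase 5.63206594405706 1.3874025165932478
-45 crest y mm mod 8 5.77061696115239 5.5078387455062945
   depth phase 5.559539454204524 1.5897501008672457
30 crest y mm mod 8 5.9317360809029935 5.600082285369884
   depth phase 5.593089906226916 7.995737849378971
```

Call:
{"method": "servo_tool", "body": {
  "motion": [
    [1, 0.04, -0.019, 0, 0, 0, 5],
    [1, 0.08, -0.038, 0, 0, 0, 10],
    [1, 0.12, -0.058, 0, 0, 0, 15],
    [1, 0.16, -0.077, 0.005, 0, 0, 20],
    [1, 0.2, -0.096, 0.01, 0, 0, 24],
    [1, 0.2424, -0.1164, 0.015, 0, 0, 26.4],
    [1, 0.2424, -0.1164, 0.015, 0, 0, 26.4],
    [1, 0.2424, -0.1164, 0.015, 0, 0, 26.4]
  ]
}}

```text
clock: 4.22
position: [0.4857, 0.2303, 0.1565]
ee_rot: [0.872, 0.489, 0.0, 0.001]
ft_force: [-0.2, -0.4, 0.2]
grip_width: 1.004
```

```bash
cat > d.py <<'E'
from h import *
np.set_printoptions(precision=4,suppress=True)
o=monitor.get_obs();im,d=eyes.camera('wrist');C=cloud('wrist',d,o)
print(o['position'],o['ee_rot'])
near=(abs(C[...,0]-.4956)<.06)&(abs(C[...,1]-.2239)<.05)
P=near&(abs(C[...,2]-.006)<.0025);P=cv2.morphologyEx(P.astype(np.uint8),cv2.MORPH_OPEN,np.ones((3,3)))
n,l,st,_=cv2.connectedComponentsWithStats(P);k=1+np.argmax(st[1:,4]);p=C[l==k]
print('plate',st[k],p.mean(0),cv2.minAreaRect((p[:,:2]*1000).astype(np.float32)))
G=near&(abs(C[...,2]-.042)<.003);p=C[G];print('grip top',G.sum(),p.mean(0),cv2.minAreaRect((p[:,:2]*1000).astype(np.float32)))
cv2.imwrite('pics/w2.png',cv2.resize(im,(800,500),interpolation=cv2.INTER_CUBIC))
E
python3 d.py
```

```text
[0.4857 0.2303 0.1565] [0.8723 0.489  0.0001 0.0006]
plate [ 284  173   63   54 2457] [0.4949 0.2249 0.0057] ((495.41448974609375, 224.78489685058594), (53.962100982666016, 48.1901741027832), 59.00059127807617)
grip top 557 [0.485  0.2313 0.0416] ((485.1953125, 230.88543701171875), (13.655097961425781, 24.159303665161133), 58.94453430175781)
```

View pics/w2.png

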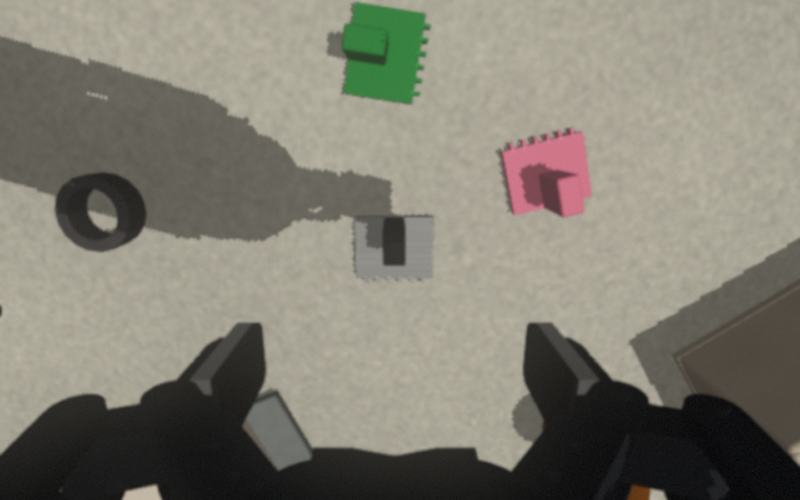

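Plate measures 54.0×48.2 mm at a heading of 59.0°. The grip is at (0.4851, 0.2310), and the block top agrees. Descend and grasp.

Call:
{"method": "servo_tool", "body": {
  "motion": [
    [0.5, 0.0003, -0.0009, 0.03, 0, 0, -0.5],
    [0.5, 0.0003, -0.0009, 0.07, 0, 0, -0.5],
    [0.5, 0.0003, -0.0009, 0.11, 0, 0, -0.5],
    [0.5, 0.0003, -0.0009, 0.135, 0, 0, -0.5],
    [0.5, 0.0003, -0.0009, 0.1465, 0, 0, -0.5],
    [0.5, 0.0003, -0.0009, 0.1465, 0, 0, -0.5],
    [0, 0.0003, -0.0009, 0.1465, 0, 0, -0.5],
    [0, 0.0003, -0.0009, 0.1465, 0, 0, -0.5],
    [0, 0.0003, -0.0009, 0.1465, 0, 0, -0.5],
    [0, 0.0003, -0.0009, 0.1465, 0, 0, -0.5],
    [0, 0.0003, -0.0009, 0.1465, 0, 0, -0.5],
    [0, 0.0003, -0.0009, 0.1465, 0, 0, -0.5]
  ],
  "grip_force": 40
}}

```text
clock: 5.78
position: [0.4853, 0.2323, 0.011]
ee_rot: [0.87, 0.493, 0.001, 0.0]
ft_force: [-1.1, -1.6, 6.8]
grip_width: 0.157
```

```bash
cat > e.py <<'E'
from h import *
np.set_printoptions(precision=4,suppress=True)
o=monitor.get_obs();print(o['clock'],o['position'],o['ee_rot'],'F',o['ft_force'],'M',o['torque'],o['grip_width'])
p=o['position'];M=R.from_quat(o['ee_rot']).as_matrix();h=np.degrees(np.arctan2(M[1,0],M[0,0]));print('heading',h,'tool z',M[:,2])
th=np.radians(-7.5);ex=np.array([np.cos(th),np.sin(th),0]);ey=np.array([-np.sin(th),np.cos(th),0]);O=np.array([.5797,-.0124,.030])+.062*ex
F=o['ft_force'];print('cradle xyz of TCP mm',1000*np.array([(p-O)@ex,(p-O)@ey,p[2]-.03]),'Fc',F@ex,F@ey,F[2])
E
python3 e.py
```

```text
5.775 [0.4853 0.2323 0.011 ] [0.87   0.4931 0.0008 0.0004] F [-1.0895 -1.6239  6.8456] M [-0.3531  0.2274 -0.0109] 0.1571051879234547
heading 59.09127870037538 tool z [ 0.0019  0.0001 -1.    ]
cradle xyz of TCP mm [-187.4966  230.3304  -19.0465] Fc -0.8682608362185333 -1.7522592215473174 6.8455762282920185
```

Call:
{"method": "servo_tool", "body": {
  "motion": [
    [0, 0, 0, -0.02, 0, 0, 0],
    [0, 0, 0, -0.05, 0, 0, 0],
    [0, -0.02, 0.026, -0.08, 0, 0, -3],
    [0, -0.05, 0.064, -0.08, 0, 0, -8],
    [0, -0.08, 0.103, -0.08, 0, 0, -13],
    [0, -0.11, 0.142, -0.08, 0, 0, -17],
    [0, -0.135, 0.174, -0.08, 0, 0, -20],
    [0, -0.155, 0.199, -0.08, 0, 0, -22.5],
    [0, -0.163, 0.2096, -0.08, 0, 0, -23.4],
    [0, -0.163, 0.2096, -0.08, 0, 0, -23.4],
    [0, -0.163, 0.2096, -0.08, 0, 0, -23.4]
  ]
}}

```text
clock: 7.15
position: [0.5803, -0.0133, 0.0902]
ee_rot: [0.751, 0.66, 0.0, -0.0]
ft_force: [-0.7, -1.2, -1.0]
grip_width: 0.158
```

```bash
cat > f.py <<'E'
from h import *
exec(open('e.py').read())
im,d=eyes.camera('wrist');C=cloud('wrist',d,o);np.savez('w3.npz',im=im,d=d,p=o['position'],q=o['ee_rot'])
cv2.imwrite('pics/w3.png',cv2.resize(im,(800,500),interpolation=cv2.INTER_CUBIC))
E
python3 f.py
```

```text
7.15 [ 0.5803 -0.0133  0.0902] [ 0.7513  0.66    0.0002 -0.0002] F [-0.7242 -1.1545 -1.036 ] M [0.0021 0.0367 0.0412] 0.15799483339423478
heading 82.59707379229027 tool z [ 0.0001  0.0007 -1.    ]
cradle xyz of TCP mm [-61.3052  -0.8259  60.1616] Fc -0.5672719565705824 -1.2391120870393664 -1.0360361327719136
```

View pics/w3.png

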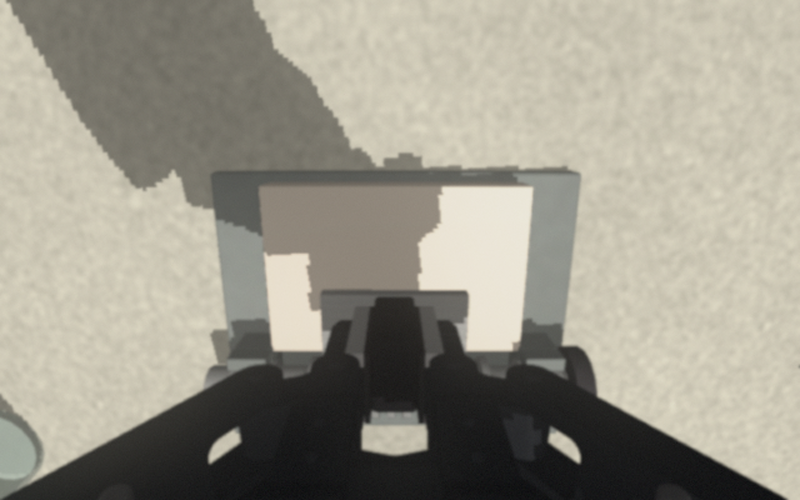

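The wrist view shows the leaf held level, with its rear edge visible at x 321–468, y ~292 (view px) and the ledge below it. The fingers hide the teeth, so I measure the rear edge instead.

```bash
cat > g.py <<'E'
from h import *
np.set_printoptions(precision=4,suppress=True)
z=np.load('w3.npz');o={'position':z['p'],'ee_rot':z['q']};C=cloud('wrist',z['d'],o)
M=R.from_quat(z['q']).as_matrix();Tl=(C-z['p'])@M*1000
v,u=np.mgrid[0:400,0:640]
m=(u>240)&(u<390)&(v>225)&(v<300)&(abs(Tl[...,0])<40)&(Tl[...,1]<-5)&(Tl[...,2]<14)&(Tl[...,2]>1)
for r in range(228,275,4):
    c=np.where(m[r])[0]
    if len(c)>3: a,b=Tl[r,c[0]],Tl[r,c[-1]];print(r,c[0],c[-1],a,b)
rows=[]
for c in range(262,370,3):
    k=np.where(m[:,c])[0]
    if len(k): rows.append(Tl[k[0],c])
rows=np.array(rows);a=cv2.fitLine(rows[:,:2].astype(np.float32),cv2.DIST_HUBER,0,.01,.01).ravel();print('rear edge heading',np.degrees(np.arctan(a[1]/a[0])),a[2:],rows[::8])
# block top
B=(abs(Tl[...,2]-(-31+0))<4)&(abs(Tl[...,0])<9)&(Tl[...,1]<30)&(Tl[...,1]>-30);print('block',B.sum(),Tl[B].mean(0) if B.any() else 0)
E
python3 g.py
```

```text
232 258 373 [-26.1472 -11.2665   9.8118] [ 27.1708 -10.9282  10.7296]
236 256 375 [-26.3874 -10.926    5.5135] [ 27.3464 -10.7207   6.051 ]
240 256 375 [-26.3239  -9.33     4.6666] [27.4068 -8.851   5.8847]
244 257 375 [-26.0901  -7.1112   5.3785] [27.5252 -6.845   6.0321]
248 257 373 [-26.1839  -5.1508   5.3951] [26.3726 -5.6638  4.1743]
rear edge heading 0.08221617 [  4.9741 -11.1775] [[-24.2707 -11.3203   9.6711]
 [-13.2629 -10.9771  10.6346]
 [ -2.1141 -11.0626  10.4123]
 [  8.9647 -11.3569   9.6039]
 [ 20.1728 -10.9727  10.6302]]
block 2498 [  0.3525  -1.0645 -30.5869]
```

Call:
{"method": "servo_tool", "body": {
  "motion": [
    [0, -0.001, 0, 0.02, 0, 0, 0.05],
    [0, -0.0019, 0, 0.04, 0, 0, 0.1],
    [0, -0.0019, 0, 0.049, 0, 0, 0.1],
    [0, -0.0019, 0, 0.051, 0, 0, 0.1],
    [0, -0.0019, 0, 0.052, 0, 0, 0.1],
    [0, -0.0019, 0, 0.052, 0, 0, 0.1],
    [0, -0.0019, 0, 0.052, 0, 0, 0.1]
  ]
}}

```text
clock: 8.07
position: [0.5805, -0.0172, 0.0379]
ee_rot: [0.752, 0.659, 0.0, 0.0]
ft_force: [0.4, 1.5, 0.0]
grip_width: 0.154
```

```bash
python3 e.py
```

```text
8.075 [ 0.5805 -0.0172  0.0379] [0.7524 0.6587 0.0001 0.0002] F [0.4117 1.4953 0.0493] M [ 0.0491 -0.0297  0.0106] 0.15359083105294055
heading 82.40000318662544 tool z [ 0.0004 -0.0001 -1.    ]
cradle xyz of TCP mm [-60.5414  -4.6679   7.9377] Fc 0.21300579386098034 1.5362163775400015 0.0493403686343622
```

Call:
{"method": "servo_tool", "body": {
  "motion": [
    [0, 0, 0, 0.0003, 0, 0, 0],
    [0, 0, 0, 0.0003, 0, 0, 0],
    [0, 0, 0, 0.0003, 0, 0, 0],
    [0, 0, 0, 0.0003, 0, 0, 0]
  ]
}}

```text
clock: 8.57
position: [0.5806, -0.0172, 0.0379]
ee_rot: [0.752, 0.659, 0.0, 0.0]
ft_force: [-1.7, -0.3, 4.7]
grip_width: 0.159
```

```bash
cat > e2.py <<'E'
from h import *
np.set_printoptions(precision=2,suppress=True)
th=np.radians(-7.5);ex=np.array([np.cos(th),np.sin(th),0]);ey=np.array([-np.sin(th),np.cos(th),0]);O=np.array([.5797,-.0124,.030])+.062*ex
A=[]
for k in range(4):
    o=monitor.get_obs();p=o['position'];F=o['ft_force'];M=R.from_quat(o['ee_rot']).as_matrix()
    A.append([1000*(p-O)@ex,1000*(p-O)@ey,1000*p[2],np.degrees(np.arctan2(M[1,0],M[0,0])),F@ex,F@ey,F[2],*o['torque']])
    if k<3: eyes.camera('wrist')
print(o['clock'],'x y z head | Fx Fy Fz | M');print(np.array(A));print(np.mean(A,0))
E
python3 e2.py
```

```text
8.725 x y z head | Fx Fy Fz | M
[[-60.47  -4.64  37.91  82.4   -1.68  -0.53   4.71   0.     0.39   0.02]
 [-60.45  -4.69  37.91  82.4   -1.25  -0.16   6.23   0.     0.49   0.02]
 [-60.47  -4.64  37.9   82.41  -2.1   -0.85   5.79  -0.06   0.48   0.01]
 [-60.45  -4.66  37.91  82.4   -1.28  -0.72   5.55   0.03   0.48   0.01]]
[-60.46  -4.66  37.91  82.4   -1.57  -0.56   5.57  -0.01   0.46   0.01]
```

Run:
```python
from h import *
o=monitor.get_obs();im,d=eyes.camera('wrist');np.savez('w4.npz',im=im,d=d,p=o['position'],q=o['ee_rot'])
s,ds=eyes.camera('side');np.savez('s4.npz',im=s,d=ds)
a=cv2.resize(im[200:400,100:540],(800,364),interpolation=cv2.INTER_CUBIC)
u,v=map(int,proj('side',(.62,-.018,.03)));print(u,v)
b=cv2.resize(s[v-30:v+30,u-100:u+100],(800,236),interpolation=cv2.INTER_CUBIC)
cv2.imwrite('pics/w4.png',np.vstack([a,b]))
```

```text
309 186
```

View pics/w4.png

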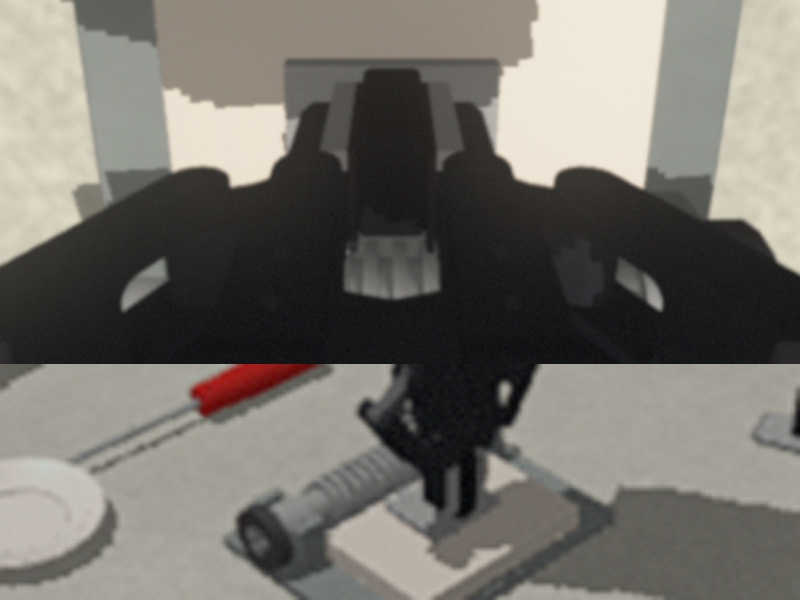

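Between the finger bases, three or so crests show at crop px x 345–440, y 235–300. The side view confirms the leaf lies on the ledge just short of the spindle. I can measure the phase there in tool coordinates.

```bash
cat > k.py <<'E'
from h import *
np.set_printoptions(precision=1,suppress=True,linewidth=200)
z=np.load('w4.npz');o={'position':z['p'],'ee_rot':z['q']};C=cloud('wrist',z['d'],o)
M=R.from_quat(z['q']).as_matrix();Tl=(C-z['p'])@M*1000
g=cv2.cvtColor(z['im'],cv2.COLOR_BGR2GRAY)
for r in (334,340,346,352,358):
    c=np.arange(288,346,2);print(r);print(Tl[r,c,0]);print(Tl[r,c,1]);print(C[r,c,2]*1000);print(g[r,c])
for r in range(232,262,6):
    t=Tl[r,:,:];ok=np.where((abs(t[:,0])<35)&(t[:,2]<9)&(t[:,2]>-2)&(np.arange(640)>220)&(np.arange(640)<420))[0]
    if len(ok):print(r,t[ok[0]],t[ok[-1]])
E
python3 k.py
```

```text
334
[-8.4 -7.9 -7.9 -7.1 -6.4 -9.5 -8.4 -6.5 -5.5 -4.4 -3.4 -2.7 -1.6 -0.4  0.7  1.7  2.7  3.8  5.3  6.4  7.6  8.7  8.9  9.9  7.7  8.3  8.5  8.8  9.6]
[ 2.9  4.7 10.2  9.8  9.6 57.3 57.4 44.9 45.2 44.7 45.5 57.5 57.4 56.8 44.9 44.2 45.2 45.1 56.9 56.6 57.5 57.6 45.3 44.6 10.3  9.7  5.2  2.   3. ]
[84.1 81.7 74.1 74.6 74.9  9.4  9.2 26.4 26.1 26.7 25.6  9.1  9.3 10.  26.5 27.4 26.1 26.2  9.9 10.3  9.2  9.  25.9 26.9 73.9 74.7 81.  85.4 84. ]
[32 43 50 47 60 80 76 68 69 67 77 83 83 84 75 69 67 70 76 82 83 77 68 47 30 40 41 26 29]
340
[ -8.5  -7.9 -11.5 -11.5 -10.7  -9.6  -7.3  -6.3  -5.3  -4.3  -3.4  -2.7  -1.6  -0.4   0.7   1.7   2.7   3.7   5.3   6.4   7.6   8.8   8.7   9.7  10.6  11.6   8.5   8.9   9.6]
[ 5.5  6.5 46.7 57.  61.1 61.2 44.8 45.  44.6 45.1 47.  60.9 60.7 62.1 45.  45.3 45.1 44.4 60.9 61.  61.1 61.6 44.8 45.1 43.8 44.1  6.9  4.7  4.9]
[83.7 82.3 28.8 15.2  9.7  9.6 31.3 31.2 31.6 31.  28.5  9.9 10.2  8.4 31.1 30.7 31.  31.9 10.   9.9  9.7  9.1 31.4 31.  32.7 32.3 81.8 84.7 84.5]
[28 58 73 73 80 80 80 79 78 76 74 80 81 81 80 79 79 79 79 80 80 73 78 79 78 76 59 31 27]
346
[... 1254 characters left out ...]
 2.6   3.6   4.5   5.6   6.6   7.6   8.3   9.3  10.2  11.2  12.3   8.6   9.3]
[ 8.3 48.8 52.5 51.1 51.8 51.8 49.4 48.4 49.8 48.3 52.1 51.2 51.2 52.7 48.4 49.  48.8 49.  48.4 52.  52.1 51.8 47.8 48.8 48.  48.8 49.4  7.4  8.1]
[88.8 39.7 35.2 36.9 36.1 36.1 38.9 40.2 38.4 40.3 35.7 36.8 36.7 35.  40.2 39.4 39.7 39.4 40.1 35.8 35.7 36.1 40.8 39.6 40.6 39.7 38.9 89.9 89.1]
[ 38  89 104 111  98  94 122 125 120 116 112 114 105  91 109 127 121 118 116 114 106  88  95 122 120 113  99  51  25]
232 [ 23.6 -11.6   8.9] [ 23.6 -11.6   8.9]
238 [-26.6  -9.7   6.2] [ 27.3 -10.    5.3]
244 [-26.5  -7.2   5.2] [26.9 -7.1  5.3]
250 [-26.2  -4.2   5.4] [27.  -4.3  5.1]
256 [-26.2  -1.5   4.6] [26.7 -1.3  5.2]
```

Crest centres are at 2.35 mod 8 mm in tool x and the leaf centre is at about +0.35. That means a shift of +2.0 mm. The earlier estimate gave +1.9, so they agree.

Call:
{"method": "servo_tool", "body": {
  "motion": [
    [0, 0.001, 0.001, -0.0002, 0, 0, 0],
    [0, 0.002, 0.003, -0.0002, 0, 0, 0],
    [0, 0.002, 0.005, -0.0002, 0, 0, 0],
    [0, 0.002, 0.006, -0.0002, 0, 0, 0],
    [0, 0.002, 0.006, -0.0002, 0, 0, 0],
    [0, 0.002, 0.006, -0.0002, 0, 0, 0],
    [0, 0.002, 0.006, -0.0002, 0, 0, 0]
  ]
}}

```text
clock: 9.7
position: [0.5869, -0.0157, 0.0379]
ee_rot: [0.752, 0.659, 0.0, 0.0]
ft_force: [-1.0, -0.1, 4.5]
grip_width: 0.161
```

```bash
python3 e2.py
python3 - <<'E'
from h import *
o=monitor.get_obs();im,d=eyes.camera('wrist');np.savez('w4.npz',im=im,d=d,p=o['position'],q=o['ee_rot'])
E
python3 - <<'E'
from h import *
np.set_printoptions(precision=1,suppress=True,linewidth=200)
z=np.load('w4.npz');o={'position':z['p'],'ee_rot':z['q']};C=cloud('wrist',z['d'],o)
M=R.from_quat(z['q']).as_matrix();Tl=(C-z['p'])@M*1000
for r in (346,352,358,364):
    c=np.arange(288,346);k=(C[r,c,2]<.06);print(r,[(round(float(a),1),round(float(b))) for a,b in zip(Tl[r,c[k],0],C[r,c[k],2]*1000)][::1])
t=Tl
for r in (238,244,250):
    ok=np.where((abs(t[r,:,0])<35)&(t[r,:,2]<9)&(t[r,:,2]>-2)&(np.arange(640)>220)&(np.arange(640)<420))[0]
    if len(ok):print(r,t[r,ok[0]],t[r,ok[-1]])
E
```

```text
9.85 x y z head | Fx Fy Fz | M
[[-54.45  -2.31  37.91  82.42  -0.97  -0.23   4.53   0.08   0.41  -0.03]
 [-54.44  -2.33  37.91  82.42  -1.81   0.36   5.36   0.05   0.4   -0.02]
 [-54.44  -2.28  37.92  82.42  -1.73   0.61   5.42   0.07   0.36  -0.02]
 [-54.44  -2.34  37.91  82.42  -1.97   0.92   3.92   0.11   0.42  -0.01]]
[-54.44  -2.32  37.91  82.42  -1.62   0.42   4.81   0.08   0.4   -0.02]
346 [(-12.1, 35), (-11.6, 35), (-11.1, 35), (-10.6, 35), (-9.8, 39), (-9.3, 39), (-8.8, 39), (-8.4, 39), (-7.9, 39), (-7.4, 39), (-6.9, 39), (-6.4, 40), (-6.0, 39), (-5.7, 35), (-5.2, 36), (-4.7, 36), (-4.2, 35), (-3.7, 36), (-3.2, 35), (-2.7, 36), (-2.3, 35), (-1.7, 39), (-1.2, 39), (-0.8, 40), (-0.3, 40), (0.2, 40), (0.7, 39), (1.1, 39), (1.6, 40), (2.1, 39), (2.6, 35), (3.1, 35), (3.6, 36), (4.1, 35), (4.6, 35), (5.1, 36), (5.6, 35), (6.1, 35), (6.4, 40), (6.8, 40), (7.3, 40), (7.8, 39), (8.3, 39), (8.7, 40), (9.2, 40), (9.6, 41), (10.4, 36), (11.0, 34), (11.4, 36), (11.9, 35), (12.4, 35)]
352 [(-11.9, 37), (-11.4, 38), (-10.9, 38), (-10.5, 37), (-9.7, 42), (-9.2, 41), (-8.7, 42), (-8.3, 41),
[... 517 characters left out ...]
1.4, 39), (-10.9, 39), (-10.4, 39), (-9.6, 43), (-9.1, 44), (-8.7, 43), (-8.3, 43), (-7.8, 43), (-7.3, 43), (-6.8, 44), (-6.3, 44), (-5.9, 42), (-5.6, 38), (-5.1, 39), (-4.6, 39), (-4.1, 39), (-3.7, 39), (-3.2, 39), (-2.7, 39), (-2.2, 39), (-1.7, 43), (-1.2, 43), (-0.7, 42), (-0.3, 43), (0.2, 43), (0.7, 43), (1.1, 43), (1.6, 43), (2.1, 43), (2.6, 39), (3.1, 39), (3.6, 39), (4.0, 39), (4.5, 39), (5.0, 39), (5.5, 39), (6.0, 39), (6.3, 42), (6.8, 43), (7.2, 44), (7.7, 42), (8.1, 43), (8.6, 44), (9.5, 44), (10.3, 39), (10.7, 40), (11.3, 38), (11.7, 40), (12.2, 40)]
364 []
238 [-26.4 -10.1   5.2] [ 27.3 -10.    5.3]
244 [-26.   -7.2   5.1] [26.9 -7.3  5. ]
250 [-26.2  -4.2   5.4] [27.2 -3.8  6.2]
```

Residual is −0.3 mm. Now a slow approach past the crest line.

Call:
{"method": "servo_tool", "body": {
  "motion": [
    [0, -0.0003, 0.0005, 0, 0, 0, 0.0],
    [0, -0.0003, 0.001, 0, 0, 0, 0],
    [0, -0.0003, 0.0013, 0, 0, 0, 0],
    [0, -0.0003, 0.0016, 0, 0, 0, 0],
    [0, -0.0003, 0.0019, 0, 0, 0, 0],
    [0, -0.0003, 0.0022, 0, 0, 0, 0],
    [0, -0.0003, 0.0025, 0, 0, 0, 0],
    [0, -0.0003, 0.0025, 0, 0, 0, 0],
    [0, -0.0003, 0.0025, 0, 0, 0, 0]
  ]
}}

```text
clock: 11.02
position: [0.5892, -0.0162, 0.0379]
ee_rot: [0.752, 0.659, 0.0, -0.0]
ft_force: [-2.4, 0.6, 5.7]
grip_width: 0.158
```

```bash
python3 e2.py
```

```text
11.175 x y z head | Fx Fy Fz | M
[[-52.07  -2.55  37.92  82.42  -2.48   0.32   5.69   0.11   0.5   -0.01]
 [-52.09  -2.54  37.9   82.42  -2.39  -0.13   5.83   0.15   0.56   0.01]
 [-52.08  -2.56  37.91  82.42  -1.63   0.46   5.35   0.15   0.49   0.01]
 [-52.06  -2.53  37.89  82.42  -2.96   0.09   6.     0.11   0.55  -0.03]]
[-52.08  -2.54  37.9   82.42  -2.37   0.19   5.72   0.13   0.52  -0.  ]
```

Call:
{"method": "servo_tool", "body": {
  "motion": [
    [0, 0, 0.0002, 0, 0, 0, 0],
    [0, 0, 0.0004, 0, 0, 0, 0],
    [0, 0, 0.0006, 0, 0, 0, 0],
    [0, 0, 0.0008, 0, 0, 0, 0],
    [0, 0, 0.0008, 0, 0, 0, 0]
  ]
}}

```text
clock: 11.8
position: [0.59, -0.0163, 0.0379]
ee_rot: [0.752, 0.659, 0.0, -0.0]
ft_force: [-2.5, 1.2, 5.9]
grip_width: 0.156
```

```bash
python3 e2.py
```

```text
11.95 x y z head | Fx Fy Fz | M
[[-51.27  -2.56  37.91  82.42  -2.58   0.84   5.94   0.16   0.57   0.04]
 [-51.3   -2.56  37.89  82.42  -2.87  -0.27   5.24   0.11   0.54   0.02]
 [-51.25  -2.57  37.93  82.42  -2.78  -0.12   5.86   0.09   0.52   0.02]
 [-51.27  -2.56  37.92  82.42  -1.65  -0.56   5.35   0.1    0.52  -0.02]]
[-51.27  -2.56  37.91  82.42  -2.47  -0.03   5.6    0.11   0.54   0.02]
```

No force rise 1.5 mm past the crest line, so the teeth are in the grooves. Continuing gently.

Call:
{"method": "servo_tool", "body": {
  "motion": [
    [0, 0, 0.0003, 0, 0, 0, 0],
    [0, 0, 0.0006, 0, 0, 0, 0],
    [0, 0, 0.0009, 0, 0, 0, 0],
    [0, 0, 0.0012, 0, 0, 0, 0],
    [0, 0, 0.0014, 0, 0, 0, 0],
    [0, 0, 0.0016, 0, 0, 0, 0],
    [0, 0, 0.0018, 0, 0, 0, 0],
    [0, 0, 0.0018, 0, 0, 0, 0]
  ]
}}

```text
clock: 12.95
position: [0.5918, -0.0166, 0.0379]
ee_rot: [0.752, 0.659, 0.0, -0.0]
ft_force: [-2.2, 0.1, 5.7]
grip_width: 0.156
```

```bash
python3 e2.py
```

```text
13.1 x y z head | Fx Fy Fz | M
[[-49.47  -2.56  37.9   82.42  -2.19  -0.2    5.73   0.14   0.57   0.06]
 [-49.46  -2.58  37.92  82.42  -2.43  -0.31   5.82   0.17   0.5   -0.01]
 [-49.46  -2.55  37.92  82.42  -1.66   0.33   5.61   0.12   0.51   0.  ]
 [-49.48  -2.53  37.91  82.42  -1.63   0.04   5.83   0.16   0.55   0.04]]
[-49.47  -2.55  37.91  82.42  -1.98  -0.03   5.75   0.15   0.53   0.02]
```

Call:
{"method": "servo_tool", "body": {
  "motion": [
    [0, 0, 0.0002, 0, 0, 0, 0],
    [0, 0, 0.0004, 0, 0, 0, 0],
    [0, 0, 0.0006, 0, 0, 0, 0],
    [0, 0, 0.0007, 0, 0, 0, 0],
    [0, 0, 0.0007, 0, 0, 0, 0]
  ]
}}

```text
clock: 13.72
position: [0.5923, -0.0166, 0.0379]
ee_rot: [0.752, 0.659, 0.0, -0.0]
ft_force: [-3.0, 0.2, 6.8]
grip_width: 0.161
```

```bash
python3 e2.py|tail -1
```

```text
[-48.91  -2.57  37.92  82.42  -3.27   0.03   6.68   0.11   0.72   0.  ]
```

Call:
{"method": "servo_tool", "body": {
  "motion": [
    [0, 0, 0.0001, 0, 0, 0, 0],
    [0, 0, 0.0002, 0, 0, 0, 0],
    [0, 0, 0.0003, 0, 0, 0, 0],
    [0, 0, 0.0003, 0, 0, 0, 0]
  ]
}}

```text
clock: 14.38
position: [0.5923, -0.0167, 0.0379]
ee_rot: [0.752, 0.659, -0.0, -0.0]
ft_force: [-4.6, 0.8, 9.5]
grip_width: 0.159
```

```bash
python3 e2.py|tail -1
```

```text
[-48.88  -2.57  37.91  82.43  -4.45  -0.44   8.67   0.15   1.04  -0.01]
```

Motion has stopped at −48.9 (predicted home −48.8) with Mz≈0: fully home. Building up to 10 N.

Call:
{"method": "servo_tool", "body": {
  "motion": [
    [0, 0, 0.0002, -0.0001, 0, 0, 0],
    [0, 0, 0.0004, -0.0002, 0, 0, 0],
    [0, 0, 0.0006, -0.0003, 0, 0, 0],
    [0, 0, 0.0006, -0.0003, 0, 0, 0]
  ]
}}

```text
clock: 15.02
position: [0.5924, -0.0167, 0.0379]
ee_rot: [0.752, 0.659, -0.001, -0.001]
ft_force: [-6.4, 0.7, 8.2]
grip_width: 0.156
```

```bash
python3 e2.py|tail -1
```

```text
[-48.85  -2.59  37.93  82.44  -6.61  -0.42   7.74   0.19   1.35   0.07]
```

Call:
{"method": "servo_tool", "body": {
  "motion": [
    [0, 0, 0.0003, -0.0001, 0, 0, 0],
    [0, 0, 0.0006, -0.0002, 0, 0, 0],
    [0, 0, 0.0009, -0.0003, 0, 0, 0],
    [0, 0, 0.0011, -0.0004, 0, 0, 0],
    [0, 0, 0.0011, -0.0004, 0, 0, 0]
  ]
}}

```text
clock: 15.8
position: [0.5925, -0.0167, 0.038]
ee_rot: [0.752, 0.659, -0.002, -0.001]
ft_force: [-10.7, -0.1, 8.7]
grip_width: 0.159
```

```bash
python3 e2.py|tail -1
```

```text
[-48.78  -2.6   37.98  82.45 -10.58  -1.01   9.1    0.23   2.2    0.07]
```

Call:
{"method": "servo_tool", "body": {
  "motion": [
    [0, 0, 0, 0, 0, 0, 0],
    [0, 0, 0, 0, 0, 0, 0],
    [0, 0, 0, 0, 0, 0, 0],
    [0, 0, 0, 0, 0, 0, 0],
    [0, 0, 0, 0, 0, 0, 0],
    [0, 0, 0, 0, 0, 0, 0],
    [0, 0, 0, 0, 0, 0, 0],
    [0, 0, 0, 0, 0, 0, 0],
    [0, 0, 0, 0, 0, 0, 0],
    [0, 0, 0, 0, 0, 0, 0]
  ]
}}

```text
clock: 17.2
position: [0.5925, -0.0167, 0.038]
ee_rot: [0.752, 0.659, -0.002, -0.001]
ft_force: [-10.7, 0.8, 9.8]
grip_width: 0.157
```

```bash
python3 e2.py|tail -1
```

```text
[-48.78  -2.59  37.98  82.45 -10.5   -0.78   9.44   0.24   2.18   0.04]
```

Call:
{"method": "servo_tool", "body": {
  "motion": [
    [0, 0, -0.0005, 0, 0, 0, 0],
    [0, 0, -0.001, 0, 0, 0, 0],
    [0, 0, -0.0014, 0, 0, 0, 0],
    [0, 0, -0.0016, 0, 0, 0, 0],
    [0, 0, -0.0016, 0, 0, 0, 0]
  ]
}}

```text
clock: 17.98
position: [0.5924, -0.0168, 0.038]
ee_rot: [0.752, 0.659, -0.0, -0.0]
ft_force: [-2.8, 2.3, -2.2]
grip_width: 0.156
```

```bash
python3 e2.py|tail -1
```

```text
[-48.83  -2.74  38.03  82.42  -3.3    2.09  -2.67   0.52   0.68   0.12]
```

Call:
{"method": "servo_tool", "body": {
  "motion": [
    [0, 0.0001, 0, 0.0002, 0, 0, 0],
    [0, 0.0001, 0, 0.0004, 0, 0, 0],
    [0, 0.0001, 0, 0.0004, 0, 0, 0],
    [0.2, 0.0001, 0, 0.0004, 0, 0, 0],
    [0.25, 0.0001, 0, 0.0004, 0, 0, 0],
    [0.3, 0.0001, 0, 0.0004, 0, 0, 0],
    [0.4, 0.0001, 0, 0.0004, 0, 0, 0],
    [0.4, 0.0001, 0, 0.0004, 0, 0, 0],
    [0.4, 0.0001, 0, 0.0004, 0, 0, 0]
  ],
  "grip_force": 20
}}

```text
clock: 19.25
position: [0.5928, -0.017, 0.038]
ee_rot: [0.752, 0.659, 0.0, 0.0]
ft_force: [0.8, -1.0, -0.3]
grip_width: 0.398
```

```bash
python3 e2.py|tail -1
```

```text
[-48.45  -2.88  38.01  82.4    0.55  -0.25   0.19   0.     0.01  -0.02]
```

Call:
{"method": "servo_tool", "body": {
  "motion": [
    [0.4, 0, 0, -0.01, 0, 0, 0],
    [0.4, 0, 0, -0.03, 0, 0, 0],
    [0.6, 0, 0, -0.06, 0, 0, 0],
    [1, 0, -0.01, -0.1, 0, 0, 0],
    [1, 0, -0.03, -0.12, 0, 0, 0],
    [1, 0, -0.03, -0.12, 0, 0, 0],
    [1, 0, -0.03, -0.12, 0, 0, 0],
    [1, 0, -0.03, -0.12, 0, 0, 0]
  ]
}}

```text
clock: 20.4
position: [0.563, -0.0132, 0.1574]
ee_rot: [0.752, 0.659, -0.0, -0.0]
ft_force: [-1.4, 0.1, 1.1]
grip_width: 1.002
```

```bash
cat > m.py <<'E'
from h import *
np.set_printoptions(precision=2,suppress=True)
th=np.radians(-7.5);ex=np.array([np.cos(th),np.sin(th),0]);ey=np.array([-np.sin(th),np.cos(th),0]);O=np.array([.5797,-.0124,.030])+.062*ex
o=monitor.get_obs();im,d=eyes.camera('wrist');C=cloud('wrist',d,o)
X=(C-O)@ex*1000;Y=(C-O)@ey*1000;Z=C[...,2]*1000
P=(abs(Z-33)<2.5)&(abs(Y)<40)&(X<-14)&(X>-80);print('plate',P.sum(),X[P].max(),Y[P].min(),Y[P].max())
P=cv2.morphologyEx(P.astype(np.uint8),cv2.MORPH_OPEN,np.ones((3,3)))>0
q=np.stack([X[P],Y[P]],1).astype(np.float32);print(cv2.minAreaRect(q),q.min(0),q.max(0))
c=[(X[k[0],c],Y[k[0],c]) for c in range(640) if len(k:=np.where(P[:,c])[0])>3];a=cv2.fitLine(np.array(c,np.float32),cv2.DIST_HUBER,0,.01,.01).ravel();print('rear edge dir vs cradle y deg',np.degrees(np.arctan(a[0]/a[1])),a[2:])
for s in (-1,1):
  print('tilt z', np.median(Z[P&(s*Y>10)]),end=' ')
print(np.median(Z[P&(X<-55)]),np.median(Z[P&(X>-30)]))
u,v=map(int,proj('wrist',O-ex*.03,o));print(u,v)
cv2.imwrite('pics/w6.png',cv2.resize(im[max(0,v-60):v+60,max(0,u-80):u+80],(800,600),interpolation=cv2.INTER_CUBIC))
E
python3 m.py
```

```text
plate 2688 -14.01925527833514 -35.85636512627021 39.86754291816636
((-37.421058654785156, 1.5465927124023438), (74.71205139160156, 46.451171875), 89.87973022460938) [-60.68 -35.86] [-14.14  38.86]
rear edge dir vs cradle y deg 0.10904146 [-59.46  -2.16]
tilt z 32.696859351176144 tilt z 32.68470688177305 32.520034461055225 32.767373107304266
318 250
```

View pics/w6.png

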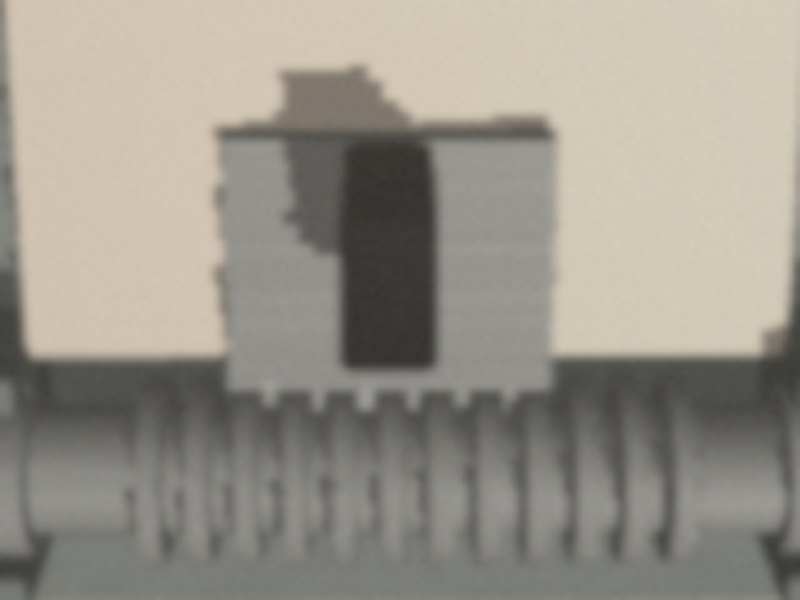

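The image shows all six teeth sitting in grooves between crests (x 265–515, y ~395 in the crop), with the edge parallel to the spindle. The gripper is clear, so I'm handing in.

```bash
python3 -c "
from workcell import ticket
print(ticket.hand_in())"
```

```text
the job is handed in; nothing more can be done
None
```

The coarse leaf is seated in the spindle's thread near the middle, and the job is handed in at about 20 s of the 61 s allowed. `hand_in` gives no verdict, so what follows rests on my own readings.

- **Seating:** I laid the leaf on the ledge and found the crest positions through the gap between the fingers. I then fed it in with small steps. The force barely rose past the crest line, and the leaf stopped at the predicted home position with almost no twist.
- **Press:** The leaf was held against the spindle at about 10.5 N for about 1.4 s. The reading may include a newton or two from ledge friction, and about 9 N was pressing down on the ledge at the same time.
- **Release:** I eased the push off to about 3 N, opened the fingers and lifted clear.
- **Last check:** The close-up shows all six teeth in grooves. The rear edge is parallel to the spindle to about 0.1°, and the leaf lies level to about 0.3 mm. The rear edge reads about 0.5 mm nearer the spindle than nominal, which is within the camera calibration.
- **Failed check:** An automatic outline fit of the plate was spoiled because it picked up parts of the spindle, so I relied on the rear-edge fit and the picture.

I did not touch the look-alikes, the fine leaf or the other objects. I did not take a final picture of the whole bench to confirm that nothing else had moved.

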